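# Raise the lid of the bench kiln with its lever

## Task

Open the cold bench kiln so that a colleague can take out the fired ware: push the hook latch on its front sideways off the pin so that it drops open, then press the plate at the long end of the side lever smoothly down as far as it goes, so that the short end raises the heavy lid. Finish while still holding the lever down with the lid up. Use only the fingertips, on the latch and the lever; grasp nothing, keep off the lid itself and leave the other things on the table where they stand.

Things in the scene. Friction and masses are not known exactly. Their poses are not given: they have to be found in the camera images.
- kiln: Bench-top test kiln standing fixed on the table: steel-cased box 250 mm (its x) by 230 mm (its y) and 245 mm high with the lid shut. Origin: centre of its underside, on the table. Its front (latch side) looks along its own -x, the lid is hinged at its back (+x), the lever runs along its +y side. In the room the front looks to the robot's left, within about 16 degrees.
- kiln_lid (a joint): Lid angle in rad: 0 shut, grows as its front edge rises; about 0.41 with the lever fully down. Steel-cased brick slab of 2 to 3 kg, 45 mm thick, its top 245 mm above the table when shut. It falls shut, and the lever comes up again, when the lever is let go.
- lid_front_edge (a point): Middle of the lid's top front edge (moves with the lid).
- lid_latch (a joint): Hook latch angle in rad: 0 closed (hook upright, over the lid's pin: the lid cannot rise), grows as its top swings sideways towards the kiln's -y side, away from the lever; clear of the pin from about 0.3, tips over by its own weight past about 0.4 and comes to rest near 1.9, hanging. It turns stiffly, but under 1 N at the tab moves it.
- latch_tab (a point): Centre of the latch's thumb tab, on the face to push (the lever's side, looking along the kiln's +y when closed): a steel plate 34 mm along the kiln's x, 34 mm high, 4 mm thick, standing 9 to 43 mm out from the kiln's front face, centre 253 mm above the table. The latch turns about a bolt along the kiln's x, 88 mm below this point and 14 mm to its +y side.
- lid_lever (a joint): Lever angle in rad: 0 at rest (long end up), 0.6 fully down at its rigid stop. The lid's weight holds it up; about 3 to 9 N on the plate press it down over the whole stroke. No catch holds it down.
- lever_pad (a point): Centre of the top face of the press plate at the lever's long end, in front of the kiln: flat, rubber-topped, 50 mm (kiln x) by 85 mm (kiln y). At rest 315 mm above the table, sloping by 0.33 rad, outer end higher; fully down 167 mm above the table, sloping 0.27 rad the other way. It moves on an arc about lever_pivot, about 18 mm outward (kiln's -x) on the way down.
- lever_pivot (a point): The lever's pivot on the kiln's +y side, 212 mm above the table; its axis is the kiln's y. The press plate's face centre lies 251 mm from this axis. The lever is a flat bar 24 mm deep, 43 mm out from the casing.
- paint_bottle: Bystander: red squeeze bottle with black cap, 42 mm across, 115 mm high, in front of the kiln. Origin: centre of its underside.
- glaze_jar: Bystander: blue-green jar with white cap, 56 mm across, 62 mm high, close to the kiln's front. Origin: centre of its underside.
- kiln_post: Bystander: cream ceramic post 34 x 34 mm, 90 mm high, beyond the lever. Origin: centre of its underside.
- brush_pot: Bystander: wooden pot 76 mm across, 90 mm high, with brushes up to 220 mm. Origin: centre of its underside.
- water_cup: Bystander: white cup 72 mm across, 80 mm high. Origin: centre of its underside.
- clay_bowl: Bystander: terracotta bowl 110 mm across, 45 mm high. Origin: centre of its underside.
- painted_plate: Bystander: painted clay plate 236 mm across, 24 mm high. Origin: centre of its underside.

How it is judged:
By the outcome, as a careful person would: the job done as asked, in the order asked, and still so for the second after the job is handed in, while the arm keeps its last pose, push and grip.
It also fails if it takes over 48 s, if anything falls off the work surface, if the arm or the gripper's body presses on something with over 40 N, if the wrist force passes 120 N, or if a joint passes its speed limit or range.

## Robot

A 6-joint arm with a two-finger parallel gripper is mounted at the origin on the work surface. World frame = base frame: x ahead of the robot, y to its left, z up, the work surface at z = 0. Lengths are in m, angles in rad, forces in N, time in s.
With the tool pointing down it reaches from about 0.325 to 0.9 m from the base axis. Payload 3.5 kg.
Tool frame: the origin (TCP) lies at the very end of the fingers, on their centre line; the grasp point (between the pads) lies behind it (arm.grip_depth is the z of the grasp point in the tool frame, in m); z points along the fingers, y is the line along which they close (so a half turn about z gives the same grasp; the last joint's range is limited). The gripper opens to 85 mm and grips with 20 to 120 N. Pads are 22 mm wide; open, the fingers measure 114 mm over their backs; the gripper's body (76 mm by 85 mm) begins 54 mm behind the grasp point. The pads swing forward as they close: fully open they stand 13 mm farther back than shut.
Start: joints at [-1.442, 0.276, -0.026, 1.268, 0, 1.467], TCP at [0.144, -0.608, 0.231] pointing down, gripper open.
Joint ranges: [-3.12, 3.12], [-0.85, 1.88], [-1.08, 1.24], [-1.95, 2.15], [-1.57, 1.53], [-3.14, 3.14]. Speed limits (rad/s): [2.57, 2.57, 3.14, 3.14, 3.14, 3.14].

## Interface

Orientations are given as a 3x3 rotation matrix whose columns are the frame's x, y, z axes.
In Python, from cell import arm gives the robot as it stands. The module is installed in compiled form; this text tells all that it offers.
- The arm moves only by the tool apply_moves, never from a script. Its argument "series" is a list that holds one entry, the list of rows, each a list of 5 numbers: the closure, from 0 (fully open) to 1 (shut), then the shift along the tool's x, y, z in mm, then the turn about the tool's z in rad. In form: [[[gripper, tx, ty, tz, roll], ...]]. A call has 1 to 5 rows; each row shifts and turns the commanded pose from where the row before left it, along the tool's axes as they then stand; what a row does not reach is not made up. A row lasts 1/8 s, in which the tool goes at most 62.5 mm and 10.7 degrees, less where a joint would pass 70% of its speed; a pose out of reach is approached as far as the arm can. A call is refused whole if a number of a shift passes 62.5 or a number of a turn 0.188, either way. A call with a gripper value outside its range is refused whole. The fingers move at their own pace and stop on an object; "squeeze" is the grip in N (left out, the last holds). Time passes only in rows, so rows that do not move let the fingers close. It gives the time, the measured TCP pose, the force, the opening and the grip force at its end, in the units of the state.
- arm.observe(): the state, without advancing time (a new reading comes with each control period).
- arm.get_image(name): name is "scene" or "top" or "wrist"; returns the picture (400x640x3 uint8, red, green, blue); there is no depth.
- arm.camera_info(name): a dict with "intrinsics" (3x3 intrinsics, pixels), "rvec" (rotation vector, rad) and "tvec" (3), from world to camera coordinates, as OpenCV has them. Camera axes: x right, y down, z forward; pixel columns grow to the right and rows downward; lengths in m; the calibration is good to about 2 mm. A picture is of the moment at which its call begins: read the wrist's pose just before it. camera_info takes no time and is no camera call; for the wrist camera it gives the pose at the moment of the call.
- arm.close_job(): hands the job in; it is judged then, once.
Trained networks look in the newest picture that a camera, given by its name, has taken for a name from the list of things; names that differ only in an ending like _2 or _b are one class to them, and where a whole thing is asked for, a point or a joint stands for the part that bears it (a point fixed in the world has none). Each returns a list of dicts, best first, with "confidence" (0 to 1); they miss things now and then, are a little off and sometimes report something else, mostly with a low value. They report only what shows in the picture. A call takes as long as a camera call.
- arm.search_frame(camera, name): "centre" ([x, y, z] in m, in world coordinates, good to about 4 mm: the middle of the surface that is visible of it).
- arm.trace(camera, name): "region" (400x640 bool, what is visible of it).
The state is a dict: "t": time; "qpos": joint angles; "dq": joint speeds; "effort": joint torques, N m; "position": TCP position; "ee_rot": TCP orientation; "contact_force": force on the tool from outside, world axes, zero at the start; "torque": the same for the moment, N m; "opening": finger opening in m; "grip_force": force on a finger pad.
Only numpy, scipy, OpenCV 4.12 (cv2) and the standard library are available. Lean on these libraries where they do the work, as an engineer would, in place of code of your own. Each camera call takes 0.05 s, during which the arm holds its last target. There are 200 camera calls.

## Working session

There is one attempt and no reset: what is moved stays moved. The work goes in short steps, Python scripts to look and compute and a tool call to move; the robot and the scene stay as the last step left them, time stands still between calls to the robot, and variables do not carry over. Pictures are saved under pics/ and viewed, at most 10 in all, crops included, and the job is handed in when it is done.

Besides the shell and the picture viewer there is one more tool, called after "Request:" by a JSON object that holds its "method" and its "body". apply_moves: Moves the arm, as the interface text tells. Its arguments: {"type":"object","properties":{"series":{"type":"array","items":{"type":"array","items":{"type":"array","items":{"type":"number"}}}},"squeeze":{"type":"number"}},"required":["series"]}

```bash
mkdir -p pics
python3 - <<'E'
from cell import arm
import cv2,numpy as np
a=arm.get_image("scene");b=arm.get_image("top")
cv2.imwrite("pics/s.png",cv2.cvtColor(a,cv2.COLOR_RGB2BGR));cv2.imwrite("pics/t.png",cv2.cvtColor(b,cv2.COLOR_RGB2BGR))
for n in ["latch_tab","lever_pad","lever_pivot","lid_front_edge","kiln","paint_bottle","glaze_jar","kiln_post","brush_pot","water_cup","clay_bowl","painted_plate"]:
  for c in ["scene","top"]:
    print(n,c,[(np.round(d["centre"],3).tolist(),round(d["confidence"],2)) for d in arm.search_frame(c,n)[:2]])
s=arm.observe();print(s["t"],s["position"],s["ee_rot"],s["opening"],arm.grip_depth,s["contact_force"])
E
```

```text
latch_tab scene [([0.516, -0.026, 0.248], 0.42)]
latch_tab top [([0.769, -0.116, 0.09], 0.37), ([0.463, 0.059, 0.061], 0.31)]
lever_pad scene [([0.642, -0.009, 0.271], 0.85), ([0.582, 0.261, 0.022], 0.27)]
lever_pad top [([0.641, 0.049, 0.31], 0.62)]
lever_pivot scene [([0.602, -0.162, 0.245], 0.72)]
lever_pivot top [([0.503, -0.162, 0.248], 0.85)]
lid_front_edge scene [([0.525, -0.175, 0.248], 0.71)]
lid_front_edge top [([0.491, -0.169, 0.245], 0.56)]
kiln scene [([0.599, -0.161, 0.244], 0.83), ([0.428, 0.351, 0.016], 0.5)]
kiln top [([0.506, -0.162, 0.247], 0.72)]
paint_bottle scene [([0.539, 0.139, 0.064], 0.74), ([0.696, 0.146, 0.053], 0.68)]
paint_bottle top [([0.518, 0.144, 0.09], 0.58), ([0.487, -0.169, 0.245], 0.23)]
glaze_jar scene [([0.48, 0.06, 0.041], 0.78)]
glaze_jar top [([0.466, 0.06, 0.061], 0.84), ([0.598, 0.262, 0.02], 0.44)]
kiln_post scene [([0.784, -0.118, 0.066], 0.84), ([0.645, -0.012, 0.268], 0.42)]
kiln_post top [([0.766, -0.118, 0.088], 0.52)]
brush_pot scene [([0.624, 0.374, 0.079], 0.76)]
brush_pot top [([0.613, 0.384, 0.074], 0.56)]
water_cup scene [([0.694, 0.142, 0.058], 0.95)]
water_cup top [([0.695, 0.15, 0.034], 0.61), ([0.464, 0.058, 0.06], 0.59)]
clay_bowl scene [([0.579, 0.261, 0.024], 0.63)]
clay_bowl top [([0.6, 0.264, 0.02], 0.95)]
painted_plate scene [([0.424, 0.353, 0.015], 0.57)]
painted_plate top [([0.438, 0.369, 0.017], 0.74)]
1.3 [ 0.14356924 -0.60828333  0.23132512] [[ 9.73254820e-01  2.29728218e-01 -2.52053655e-05]
 [ 2.29728218e-01 -9.73254820e-01 -1.54622852e-05]
 [-2.80833667e-05  9.25835990e-06 -1.00000000e+00]] 0.08514976837904635 -0.0187 [-0.2522662   0.02532018  0.0121116 ]
```

View pics/s.png

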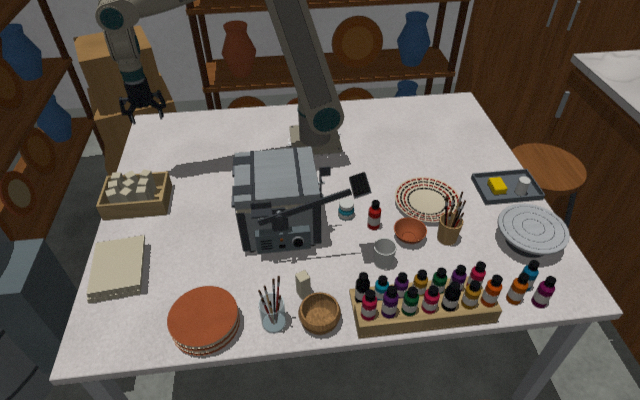

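View pics/t.png

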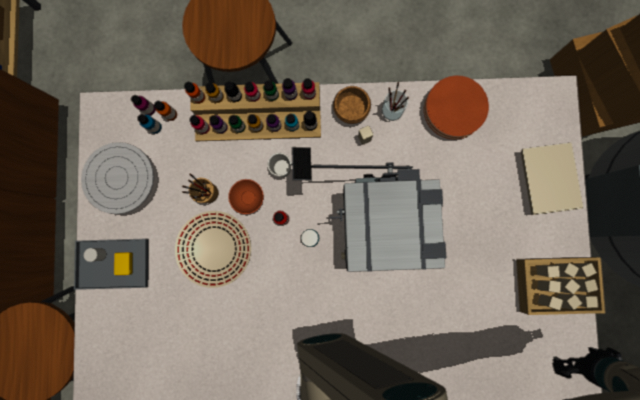

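Run:
```python
import cv2,numpy as np
t=cv2.imread("pics/t.png")[140:290,265:465];s=cv2.imread("pics/s.png")[130:270,220:420]
cv2.imwrite("pics/c.png",cv2.resize(t,None,fx=4,fy=4,interpolation=cv2.INTER_CUBIC))
cv2.imwrite("pics/c2.png",cv2.resize(s,None,fx=4,fy=4,interpolation=cv2.INTER_CUBIC))
```

```text
(no output)
```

View pics/c.png

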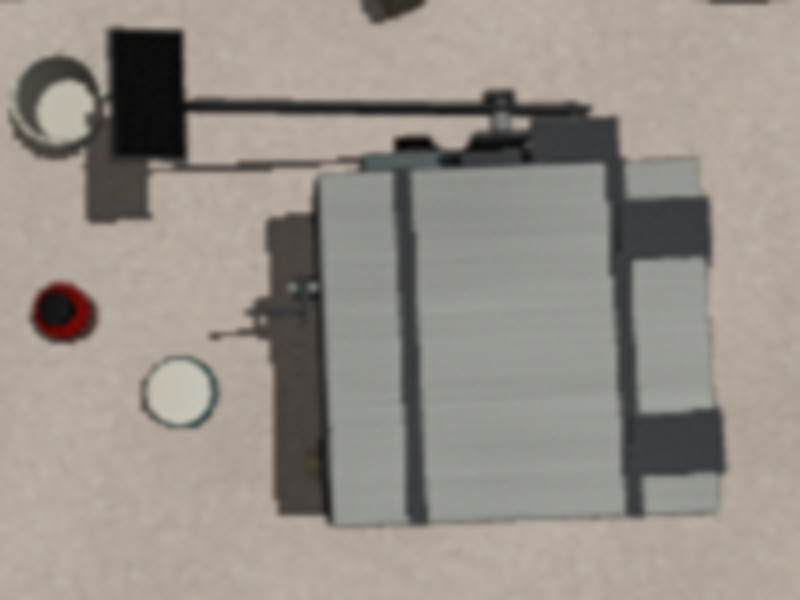

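View pics/c2.png

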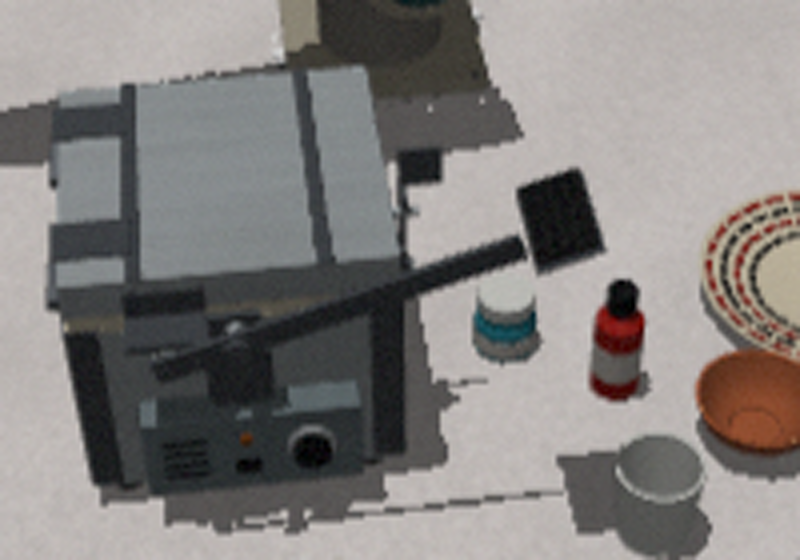

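```bash
cat > h.py <<'E'
from cell import arm
import cv2,numpy as np
def ray(cam,u,v,z):
    c=arm.camera_info(cam);R=cv2.Rodrigues(np.array(c["rvec"],float))[0];t=np.array(c["tvec"],float).ravel()
    d=R.T@np.linalg.inv(c["intrinsics"])@np.array([u,v,1.]);o=-R.T@t
    return (o+d*(z-o[2])/d[2]).round(4)
def proj(cam,p):
    c=arm.camera_info(cam);return cv2.projectPoints(np.array([p],float),np.array(c["rvec"],float),np.array(c["tvec"],float),np.array(c["intrinsics"],float),None)[0].ravel().round(1)
E
python3 - <<'E'
from h import *
T=lambda x,y,z:ray("top",265+x/4,140+y/4,z)
S=lambda x,y,z:ray("scene",220+x/4,130+y/4,z)
print("lid fl,fr,bl,br",T(318,174,.245),T(330,524,.245),T(697,157,.245),T(718,512,.245))
print("lid scene",S(395,257,.245),S(368,66,.245))
print("pad",T(147,94,.315),S(560,220,.315))
print("tab scene",S(420,165,.253),"top",T(300,290,.27),T(258,312,.27))
print("pivot",T(499,110,.212),S(237,335,.212))
E
```

```text
lid fl,fr,bl,br [ 0.5996 -0.0455  0.245 ] [ 0.3712 -0.046   0.245 ] [ 0.6032 -0.2946  0.245 ] [ 0.3721 -0.2964  0.245 ]
lid scene [ 0.6029 -0.0476  0.245 ] [ 0.3712 -0.0433  0.245 ]
pad [0.6447 0.0612 0.315 ] [0.6546 0.062  0.315 ]
tab scene [ 0.5113 -0.0176  0.253 ] top [ 0.5219 -0.0311  0.27  ] [ 0.5085 -0.0037  0.27  ]
pivot [ 0.6436 -0.1699  0.212 ] [ 0.6356 -0.1672  0.212 ]
```

Request:
{"method": "apply_moves", "body": {"series": [[[1,0,0,-35,-0.167],[1,0,0,-35,-0.167],[1,0,0,-35,-0.167],[1,0,0,-35,-0.167],[1,0,0,-10,-0.167]]]}}

```text
t: 1.92
position: [0.1437, -0.6094, 0.3847]
ee_rot: [[0.478, 0.878, 0.001], [0.878, -0.478, -0.005], [-0.004, 0.003, -1.0]]
contact_force: [-0.4, -0.3, -0.2]
opening: 0.0
grip_force: 0.0
```

Request:
{"method": "apply_moves", "body": {"series": [[[1,0,0,0,-0.168],[1,0,0,0,-0.168],[1,0,0,0,-0.168],[1,0,0,0,0]]]}}

```text
t: 2.42
position: [0.1436, -0.6083, 0.3813]
ee_rot: [[0.002, 1.0, 0.0], [1.0, -0.002, 0.0], [0.0, 0.0, -1.0]]
contact_force: [-0.8, -0.1, -0.1]
opening: -0.0001
grip_force: 0.0
```

Request:
{"method": "apply_moves", "body": {"series": [[[1,40,30,0,0],[1,40,30,0,0],[1,40,30,0,0],[1,40,30,0,0],[1,40,30,0,0]]]}}

```text
t: 3.05
position: [0.2943, -0.4069, 0.3815]
ee_rot: [[0.004, 1.0, 0.0], [1.0, -0.004, -0.0], [-0.0, 0.0, -1.0]]
contact_force: [0.5, 0.4, -0.1]
opening: -0.0001
grip_force: 0.0
```

Request:
{"method": "apply_moves", "body": {"series": [[[1,40,30,0,0],[1,40,30,0,0],[1,40,30,0,0],[1,40,30,0,0],[1,40,30,0,0]]]}}

```text
t: 3.68
position: [0.4444, -0.2069, 0.3815]
ee_rot: [[0.003, 1.0, 0.001], [1.0, -0.003, -0.0], [-0.0, 0.001, -1.0]]
contact_force: [1.3, -0.9, -1.0]
opening: 0.0
grip_force: 0.0
```

Request:
{"method": "apply_moves", "body": {"series": [[[1,40,30,0,0],[1,40,30,0,0],[1,40,30,0,0],[1,40,10,0,0],[1,30,5,0,0]]]}}

```text
t: 4.3
position: [0.5491, -0.0166, 0.3811]
ee_rot: [[0.002, 1.0, -0.0], [1.0, -0.002, 0.0], [0.0, -0.0, -1.0]]
contact_force: [0.0, -0.5, 0.9]
opening: -0.0002
grip_force: 0.0
```

Run:
```python
from h import *
s=arm.observe();print(s["position"],s["ee_rot"][:,0],s["qpos"].round(2) if hasattr(s["qpos"],"round") else s["qpos"])
i=arm.get_image("wrist")
cv2.imwrite("pics/w.png",cv2.cvtColor(i,cv2.COLOR_RGB2BGR))
for n in ["latch_tab","lever_pad","lid_front_edge"]: print(n,[(np.round(d["centre"],3),d["confidence"]) for d in arm.search_frame("wrist",n)])
for p in [(.511,-.018,.253),(.511,-.035,.27),(.511,-.001,.27),(.645,.061,.315)]: print(p,proj("wrist",p))
```

```text
[ 0.54909338 -0.01655632  0.38112955] [1.98679563e-03 9.99998011e-01 1.76092343e-04] [-0.15  0.1   0.07  1.54  0.    1.42]
latch_tab [(array([ 0.511, -0.029,  0.236]), 0.94), (array([ 0.526, -0.046,  0.248]), 0.55)]
lever_pad [(array([0.641, 0.06 , 0.314]), 0.93)]
lid_front_edge [(array([ 0.465, -0.075,  0.246]), 0.6)]
(0.511, -0.018, 0.253) [270.9 197.7]
(0.511, -0.035, 0.27) [269.  225.8]
(0.511, -0.001, 0.27) [266.9 181.4]
(0.645, 0.061, 0.315) [494.8  89.6]
```

View pics/w.png

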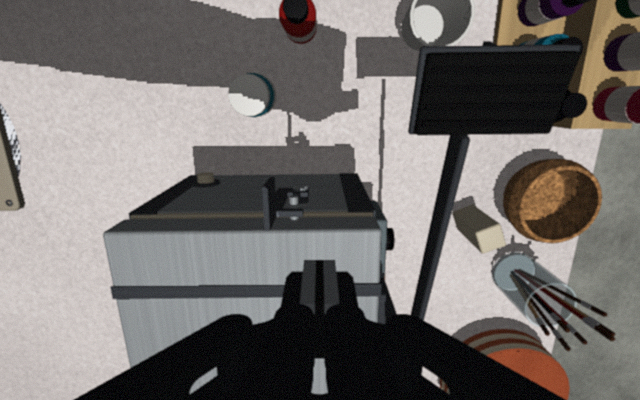

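Request:
{"method": "apply_moves", "body": {"series": [[[1,4,0,40,0],[1,0,0,40,0],[1,0,0,40,0],[1,0,0,15,0],[1,0,0,0,0]]]}}

```text
t: 5.12
position: [0.548, -0.015, 0.2458]
ee_rot: [[0.002, 1.0, -0.002], [1.0, -0.002, 0.0], [0.0, -0.002, -1.0]]
contact_force: [-0.2, -0.2, 0.3]
opening: 0.0001
grip_force: 0.0
```

Request:
{"method": "apply_moves", "body": {"series": [[[1,0,-12,0,0],[1,0,-12,0,0],[1,0,-10,0,0],[1,0,-10,0,0],[1,0,-10,0,0]]]}}

```text
t: 5.75
position: [0.4938, -0.0142, 0.2465]
ee_rot: [[-0.0, 1.0, 0.0], [1.0, 0.0, -0.0], [-0.0, 0.0, -1.0]]
contact_force: [0.5, -0.5, -0.3]
opening: -0.0001
grip_force: 0.0
```

Request:
{"method": "apply_moves", "body": {"series": [[[1,0,-10,0,0],[1,0,-10,0,0],[1,0,-6,0,0],[1,0,0,0,0],[1,0,0,0,0]]]}}

```text
t: 6.38
position: [0.4689, -0.0144, 0.2464]
ee_rot: [[0.0, 1.0, 0.0], [1.0, -0.0, -0.0], [-0.0, 0.0, -1.0]]
contact_force: [0.3, 0.1, -0.3]
opening: 0.0003
grip_force: 0.0
```

Run:
```python
from h import *
s=arm.observe();print(s["position"],s["contact_force"])
i=arm.get_image("scene")
j=arm.get_image("wrist")
cv2.imwrite("pics/w2.png",cv2.cvtColor(np.vstack([cv2.resize(i[130:270,220:420],(640,448)),])[:,:,:],cv2.COLOR_RGB2BGR))
cv2.imwrite("pics/w3.png",cv2.cvtColor(j,cv2.COLOR_RGB2BGR))
print([(np.round(d["centre"],3),d["confidence"]) for d in arm.search_frame("wrist","latch_tab")])
```

```text
[ 0.46887156 -0.01435732  0.24638083] [ 0.34933332  0.11807237 -0.29877227]
[(array([ 0.456, -0.029,  0.141]), 0.91)]
```

View pics/w3.png

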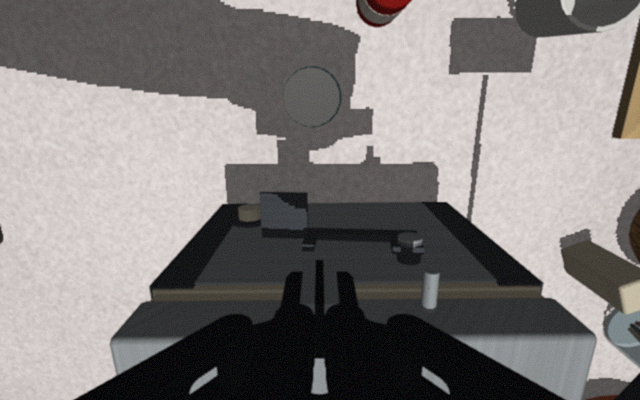

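Request:
{"method": "apply_moves", "body": {"series": [[[1,3,5,-30,0],[1,0,0,-50,0],[1,0,0,-50,0],[1,0,0,-25,0],[1,20,45,0,0]]]}}

```text
t: 7.15
position: [0.5193, 0.008, 0.4059]
ee_rot: [[0.002, 1.0, 0.007], [1.0, -0.002, -0.001], [-0.001, 0.007, -1.0]]
contact_force: [0.0, -0.2, 0.2]
opening: 0.0002
grip_force: 0.0
```

Request:
{"method": "apply_moves", "body": {"series": [[[1,20,45,0,0],[1,20,45,0,0],[1,12,34,0,0],[1,0,0,0,0],[1,0,0,0,0]]]}}

```text
t: 7.78
position: [0.6423, 0.0606, 0.4009]
ee_rot: [[-0.0, 1.0, -0.001], [1.0, 0.0, -0.0], [-0.0, -0.001, -1.0]]
contact_force: [0.4, 0.3, 0.4]
opening: -0.0
grip_force: 0.0
```

Run:
```python
from h import *
s=arm.observe();print(s["position"],s["contact_force"])
for c in ["wrist","scene"]:
  j=arm.get_image(c)
  cv2.imwrite(f"pics/p_{c}.png",cv2.cvtColor(j,cv2.COLOR_RGB2BGR))
  for n in ["lever_pad","latch_tab"]:print(c,n,[(np.round(d["centre"],3),d["confidence"]) for d in arm.search_frame(c,n)])
```

```text
[0.64225395 0.06059224 0.40094975] [0.37138984 0.33652607 0.41225114]
wrist lever_pad [(array([0.647, 0.067, 0.321]), 0.87), (array([0.439, 0.251, 0.027]), 0.49), (array([0.534, 0.146, 0.086]), 0.18)]
wrist latch_tab [(array([ 0.464, -0.031,  0.127]), 0.98)]
scene lever_pad [(array([ 0.645, -0.014,  0.272]), 0.96)]
scene latch_tab []
```

View pics/p_wrist.png

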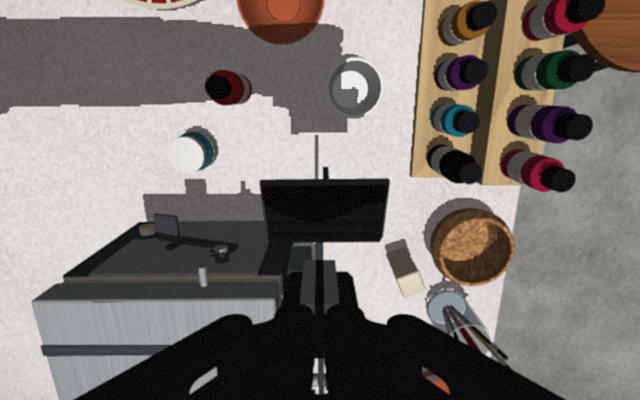

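Request:
{"method": "apply_moves", "body": {"series": [[[1,1,1,30,0],[1,0,0,25,0],[1,0,0,15,0],[1,0,0,6,0],[1,1,0,5,0]]]}}

```text
t: 8.7
position: [0.6439, 0.0627, 0.321]
ee_rot: [[0.0, 1.0, 0.002], [1.0, -0.0, -0.0], [-0.0, 0.002, -1.0]]
contact_force: [0.1, 0.2, -0.2]
opening: -0.0003
grip_force: 0.0
```

Request:
{"method": "apply_moves", "body": {"series": [[[1,1,0,5,0],[1,2,0,6,0],[1,3,0,8,0],[1,3,0,8,0],[1,3,0,8,0]]]}}

```text
t: 9.32
position: [0.6441, 0.0745, 0.2882]
ee_rot: [[-0.0, 1.0, 0.004], [1.0, 0.0, -0.001], [-0.001, 0.004, -1.0]]
contact_force: [-2.5, -1.0, 8.0]
opening: 0.0004
grip_force: 4.0
```

Request:
{"method": "apply_moves", "body": {"series": [[[1,2,0,8,0],[1,2,0,8,0],[1,2,0,8,0],[1,1,0,8,0],[1,1,0,8,0]]]}}

```text
t: 9.95
position: [0.644, 0.0833, 0.2481]
ee_rot: [[-0.0, 1.0, 0.003], [1.0, 0.0, 0.001], [0.001, 0.003, -1.0]]
contact_force: [-2.9, 0.3, 7.7]
opening: -0.0002
grip_force: 4.0
```

Request:
{"method": "apply_moves", "body": {"series": [[[1,0,0,8,0],[1,0,0,8,0],[1,0,0,8,0],[1,0,0,8,0],[1,0,0,8,0]]]}}

```text
t: 10.58
position: [0.644, 0.0857, 0.2077]
ee_rot: [[-0.002, 1.0, 0.002], [1.0, 0.002, 0.006], [0.006, 0.002, -1.0]]
contact_force: [-2.5, 7.2, 6.2]
opening: 0.0003
grip_force: 3.8
```

Request:
{"method": "apply_moves", "body": {"series": [[[1,-1,0,8,0],[1,-1,0,8,0],[1,-1,0,6,0],[1,-1,0,5,0],[1,0,0,3,0]]]}}

```text
t: 11.2
position: [0.6447, 0.0811, 0.1771]
ee_rot: [[-0.001, 1.0, 0.003], [1.0, 0.001, 0.005], [0.005, 0.003, -1.0]]
contact_force: [-1.5, 3.6, 4.8]
opening: 0.0001
grip_force: 2.9
```

Request:
{"method": "apply_moves", "body": {"series": [[[1,0,0,3,0],[1,0,0,2,0],[1,0,0,2,0],[1,0,0,1,0],[1,0,0,0,0]]]}}

```text
t: 11.82
position: [0.6447, 0.0797, 0.1686]
ee_rot: [[-0.001, 1.0, 0.003], [1.0, 0.001, 0.002], [0.002, 0.003, -1.0]]
contact_force: [-0.1, 5.9, 5.3]
opening: 0.0001
grip_force: 3.7
```

Request:
{"method": "apply_moves", "body": {"series": [[[1,0,0,2,0],[1,0,0,2,0],[1,0,0,0,0]]]}}

```text
t: 12.2
position: [0.6449, 0.0797, 0.1682]
ee_rot: [[-0.001, 1.0, 0.005], [1.0, 0.001, 0.002], [0.002, 0.005, -1.0]]
contact_force: [-6.5, 4.9, 19.8]
opening: -0.0002
grip_force: 10.2
```

Request:
{"method": "apply_moves", "body": {"series": [[[1,0,0,2,0],[1,0,0,0,0]]]}}

```text
t: 12.45
position: [0.645, 0.0797, 0.1681]
ee_rot: [[-0.001, 1.0, 0.006], [1.0, 0.001, 0.002], [0.002, 0.006, -1.0]]
contact_force: [-9.7, 5.3, 26.0]
opening: 0.0005
grip_force: 13.5
```

Request:
{"method": "apply_moves", "body": {"series": [[[1,0,0,0,0],[1,0,0,0,0],[1,0,0,0,0],[1,0,0,0,0]]]}}

```text
t: 12.95
position: [0.645, 0.0797, 0.1681]
ee_rot: [[-0.001, 1.0, 0.006], [1.0, 0.001, 0.002], [0.002, 0.006, -1.0]]
contact_force: [-8.8, 4.6, 25.8]
opening: -0.0001
grip_force: 13.4
```

Run:
```python
from h import *
j=arm.get_image("scene")
cv2.imwrite("pics/f.png",cv2.cvtColor(cv2.resize(j[100:300,200:480],None,fx=2.8,fy=2.8),cv2.COLOR_RGB2BGR))
for n in ["lid_front_edge","lever_pad","glaze_jar","paint_bottle","water_cup"]:print(n,[(np.round(d["centre"],3),d["confidence"]) for d in arm.search_frame("scene",n)][:1])
```

```text
lid_front_edge [(array([ 0.534, -0.188,  0.29 ]), 0.9)]
lever_pad [(array([ 0.645, -0.035,  0.18 ]), 0.87)]
glaze_jar [(array([0.48 , 0.059, 0.046]), 0.79)]
paint_bottle [(array([0.542, 0.142, 0.065]), 0.55)]
water_cup [(array([0.577, 0.263, 0.021]), 0.74)]
```

View pics/f.png

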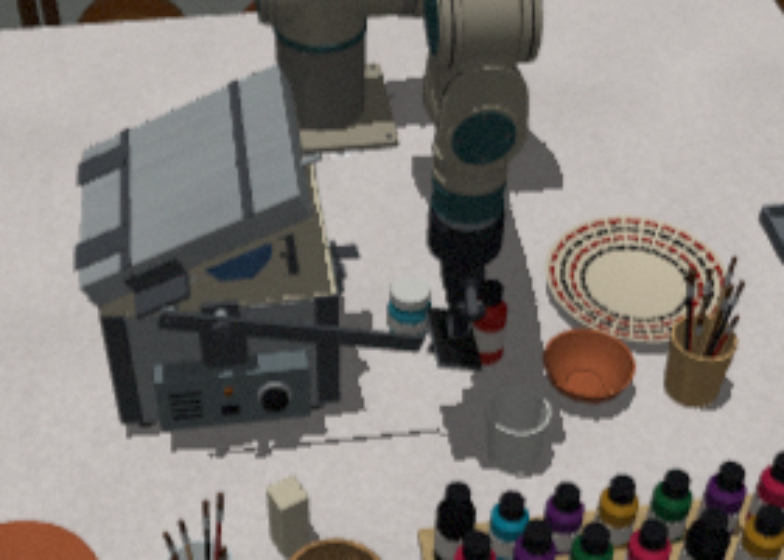

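The picture shows the lid raised (front edge near (290,110) in the crop), the lever fully down with the fingertips on the plate near (455,335), and the bystanders where they stood.

```bash
python3 -c "
from cell import arm
print(arm.close_job())"
```

```text
the job is handed in; nothing more can be done
None
```

The job is handed in at about 13 s: the latch hangs open, and the fingertips hold the lever against its stop at about 26 N with the lid up; the last picture shows the nearby things where they stood.

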